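# Portion three mandarins through a lowered spout into a shallow dish

## Robot

A 6-joint arm with a two-finger parallel gripper is mounted at the origin on the work surface. World frame = base frame: x ahead of the robot, y to its left, z up, the work surface at z = 0. Lengths are in m, angles in rad, forces in N, time in s.
With the tool pointing down it reaches from about 0.35 to 0.775 m from the base axis. Payload 5.5 kg.
Tool frame: the origin (TCP) lies where the fingers leave the gripper's body, on its centre line; the fingertips stand 73 mm ahead of it and the grasp point (between the pads) lies 54 mm ahead of it; z points along the fingers, y is the direction in which the jaws open and shut (so a half turn about z gives the same grasp; the last joint's range is limited). The gripper opens to 85 mm and grips with 20 to 120 N. Pads are 22 mm wide; open, the fingers measure 114 mm over their backs; the gripper's body (76 mm by 85 mm) begins 54 mm behind the grasp point. The pads swing forward as they close: fully open they stand 13 mm farther back than shut.
Start: joints at [1.203, 0.313, 0.046, 1.304, 0, 1.431], TCP at [0.13, 0.56, 0.304] pointing down, gripper open.
Joint ranges: [-2.76, 2.76], [-0.86, 1.69], [-1.03, 1.26], [-2.2, 2.34], [-1.47, 1.5], [-3.14, 3.14]. Speed limits (rad/s): [2.57, 2.57, 3.14, 3.14, 3.14, 3.14].

## Interface

Orientations are given as a unit quaternion [w, x, y, z].
In Python, from workcell import env, read_camera, job, cut_out gives the robot as it stands.
- The arm moves only by the tool servo_tool, never from a script. Its argument "deltas" is a list of rows, each an object of numbers: "dx", "dy", "dz": the shift along the world's x, y, z in mm; "rx", "ry", "rz": the turn, a rotation vector about the world's x, y, z in rad; "fingers": the closure, from -1 (fully open) to 1 (shut). A call has 1 to 8 rows; each row shifts and turns the commanded pose from where the row before left it; what a row does not reach is not made up. A row lasts 1/10 s, in which the tool goes at most 50 mm and 8.59 degrees, less where a joint would pass 70% of its speed; a pose out of reach is approached as far as the arm can. A call is refused whole if a number of a shift passes 50 or a number of a turn 0.15, either way. A call with a gripper value outside its range is refused whole. The fingers move at their own pace and stop on an object; "newtons" is the grip in N (left out, the last holds). Time passes only in rows, so rows that do not move let the fingers close. It gives the time, the measured TCP pose, the force and the opening at its end, in the units of the state.
- env.get_state(): the state, without advancing time (a new reading comes with each control period).
- read_camera(name): name is "side" or "top" or "wrist"; returns a dict with "img" (400x640x3 uint8, red, green, blue), "intrinsics" (3x3 intrinsics, pixels), "extrinsics" (4x4, takes a point from camera to world coordinates); the wrist camera has in their place "hand_eye" (4x4, takes a point from camera to tool coordinates, whose origin is the TCP and whose axes are the flange's). Camera axes: x right, y down, z forward; pixel columns grow to the right and rows downward; lengths in m; the calibration is good to about 2 mm. A picture is of the moment at which its call begins: read the wrist's pose just before it. There is no depth.
- job.hand_in(): hands the job in, once; it reports no verdict.
Trained networks look in the newest picture that a camera, given by its name, has taken for a name from the list of things; names that differ only in an ending like _2 or _b are one class to them, and where a whole thing is asked for, a point or a joint stands for the part that bears it (a point fixed in the world has none). Each returns a list of dicts, best first, with "confidence" (0 to 1); they miss things now and then, are a little off and sometimes report something else, mostly with a low value. They report only what shows in the picture. A call takes as long as a camera call.
- cut_out(target, camera): "region" (400x640 bool, what is visible of it) and "extent" ([left, top, right, bottom] in pixels, round what is visible of it).
The state is a dict: "clock": time; "joint_pos": joint angles; "qvel": joint speeds; "tau": joint torques, N m; "tcp_pos": TCP position; "orientation": TCP orientation; "wrist_force": force on the tool from outside, world axes, zero at the start; "ft_torque": the same for the moment, N m; "finger_gap": finger opening in m.
Only numpy, scipy, OpenCV 4.12 (cv2) and the standard library are available. Lean on these libraries where they do the work, as an engineer would, in place of code of your own. Each camera call takes 0.05 s, during which the arm holds its last target. There are 200 camera calls.

## Task

Slide the empty shallow aluminium dish (without lifting it) round the clutter until it stands centred on the orange disc under the raised chute, then press the blue pad so that the spout comes all the way down close over the dish, and only after that push the red lever over and hold it so that all three mandarins roll out into the dish. Let the chute swing back, leave the spout down and the filled dish on the disc, do not touch the mandarins, and leave the other things on the table where they are.

Things in the scene. Friction and masses are not known exactly. Their poses are not given: they have to be found in the camera images.
- dish_center (a point): The empty round aluminium dish: open, shallow, 36 mm high, 159 mm across its rim and 140 mm across its foot outside, walls 3 mm leaning outwards, 180 g, floor 4 mm thick. This point is on its axis, 18 mm above the table (half-way up). Slides on the table with friction of about 0.6. Fixed equipment up to 210 mm tall stands right of y = -0.58 (keep clear).
- station: Fixed portioning stand. Origin: on the table at the centre of the orange painted disc (176 mm across, no step) where the dish must stand. Its x axis points from the disc to its steel column (40 x 50 mm, 372 tall, at x = 310 mm on a 130 x 170 x 12 base), z up. The steel chute (98 mm wide) spans x = 40 to 235 mm and pours along -x; the dish comes in from the -x side. Lever and pad are on the +y side.
- spout (a joint): Height slide of the spout carriage: how far it has been lowered, m. 0 = raised (start), 0.14 = right down on its stop. It stays where it is left; pressing it down takes about 6 to 12 N. Right down, the spout's underside is about 16 mm above the dish's rim.
- press_pad (a point): Centre of the top of the blue pad (60 mm along the stand's x, 50 mm along its y, level, 12 thick) that lowers the spout carriage when pressed straight down. 105 mm to the +y side of the column's middle; 255 mm above the table when raised, 115 mm when right down. Axes parallel to the stand's.
- chute (a joint): Tipping angle of the chute about the level axis at its lip, rad. 0 = at rest (sloping 6 degrees back), 0.50 = fully tipped (23 degrees forward, a stop). The mandarins begin to roll at about 0.12; held at 0.4 or more they are out in 2 s. It falls back to 0 by its own weight when the lever is let go.
- lever_paddle (a point): Centre of the red upright paddle of the tipping lever: 44 mm tall, 40 wide (stand's y), 8 thick, 95 mm to the +y side of the chute's middle, 110 mm above the tipping axis. At rest it leans back 0.25 rad, towards the column; pushing it 54 mm along the stand's -x (about 5 N) tips the chute fully. Free space behind it. 312 mm above the table with the spout raised, 172 mm with it down.
- lip (a point): Middle of the chute's spout lip, on the tipping axis: 205 mm above the table when raised, 65 mm when lowered. It lies 45 mm from the stand's origin along +x.
- mandarin0_center (a point): Centre of a mandarin, an orange ball 55 mm across, 80 g, one of three, staggered in the chute.
- mandarin1_center (a point): Centre of a mandarin, an orange ball 55 mm across, 80 g, one of three, staggered in the chute.
- mandarin2_center (a point): Centre of a mandarin, an orange ball 55 mm across, 80 g, one of three, staggered in the chute.
- stack: Bystander: three packed dishes with lids, stacked, 160 mm across, 126 mm tall; origin at the middle of its underside.
- packed_dish: Bystander: one packed dish with a lid, 160 mm across, 42 mm tall; origin at the middle of its underside.
- shaker: Bystander: steel shaker, 60 mm across, 145 mm tall; origin at the middle of its underside. It and the jar may stand in each other's place.
- jar: Bystander: amber jar with red cap, 66 mm across, 110 mm tall; origin at the middle of its underside.
- mug: Bystander: blue mug, 80 mm across, 90 mm tall; its handle (10 mm thick) reaches out to 76 mm from the middle on its own +y side; origin at the middle of its underside.
- spatula: Bystander: spatula lying flat, 260 mm long; origin at its middle.
- dish: The same dish again, with its origin at the middle of its underside.

How it is judged:
On the way, in this order (a step that is already met when the one before it is completed fails the run):
1. the dish stands still, centred on the orange disc within 25 mm, with the spout still raised and the chute untipped (horizontal distance between dish_center and station below 0.025 m and angle between dish_center's own z axis and vertical below 0.06 rad and linear speed of dish below 0.02 m/s and value of joint spout below 0.03 m and value of joint chute below 0.1 rad), for 0.2 s.
2. the spout is right down (within 10 mm of its stop) over the dish, the chute still untipped with the mandarins in it (value of joint spout above 0.13 m and value of joint chute below 0.1 rad and horizontal distance between dish_center and station below 0.03 m and height (world z) of each of mandarin0_center, mandarin1_center, mandarin2_center above 0.06 m), for 0.2 s.
3. all three mandarins lie in the dish (horizontal distance between each of mandarin0_center, mandarin1_center, mandarin2_center and dish_center below 0.06 m and height (world z) of each of mandarin0_center, mandarin1_center, mandarin2_center below 0.06 m), for 0.2 s.
At the end, for the whole second after the job is handed in: All three mandarins rest in the dish, which stands flat on the orange disc (within 40 mm of its centre); the spout is right down (within 10 mm of its stop), the chute has swung back (under 0.1 rad) (all of step 3 and value of joint spout above 0.13 m and value of joint chute below 0.1 rad and horizontal distance between dish_center and station below 0.04 m and angle between dish_center's own z axis and vertical below 0.06 rad and linear speed of dish below 0.02 m/s and linear speed of each of mandarin0, mandarin1, mandarin2 below 0.05 m/s); the robot touches nothing.
It fails at once if the dish is lifted more than about 30 mm off the table (height (world z) of dish_center above 0.05 m).
It fails at once if the chute is tipped (over 0.12 rad) before the spout is right down (value of joint chute above 0.12 rad and not (value of joint spout above 0.128 m)).
It fails at once if the robot touches a mandarin (contact force between any of the arm, the fingers and mandarin0 above 0.5 N or contact force between any of the arm, the fingers and mandarin1 above 0.5 N or contact force between any of the arm, the fingers and mandarin2 above 0.5 N).
It fails at once if another thing on the table is moved more than 30 mm (distance of any of stack, packed_dish, shaker, jar, mug, spatula from where it was at the start of the episode above 0.03 m).
It fails at once if another thing on the table is tipped over (angle between any of stack, packed_dish, shaker, jar, mug's own z axis and vertical above 0.4 rad).
It also fails if it takes over 72 s, if anything falls off the work surface, if the arm or the gripper's body presses on something with over 40 N, if the wrist force passes 120 N, or if a joint passes its speed limit or range.

## Working session

There is one attempt and no reset: what is moved stays moved. The work goes in short steps, Python scripts to look and compute and a tool call to move; the robot and the scene stay as the last step left them, time stands still between calls to the robot, and variables do not carry over. Pictures are saved under pics/ and viewed, about 8 in all and at most 12, crops included, and the job is handed in when it is done.

Besides the shell and the picture viewer there is one more tool, called in YAML: its name, and indented under it one key for each argument. servo_tool: Moves the arm, as the interface text tells. Its arguments: {"type":"object","properties":{"deltas":{"type":"array"},"newtons":{"type":"number"}},"required":["deltas"]}

```bash
ls; mkdir -p pics
cat > h.py <<'E'
import numpy as np,cv2
from workcell import env,read_camera,job,cut_out
def ray(c,u,v,z):
    K=np.array(c['intrinsics']);T=np.array(c['extrinsics'])
    d=T[:3,:3]@np.linalg.inv(K)@[u,v,1];o=T[:3,3];return (o+d*(z-o[2])/d[2])
def proj(c,p):
    K=np.array(c['intrinsics']);T=np.array(c['extrinsics'])
    q=K@(T[:3,:3].T@(np.array(p)-T[:3,3]));return q[:2]/q[2]
def save(c,n): cv2.imwrite('pics/'+n,c['img'][:,:,::-1])
E
python3 - <<'E'
from h import *
s=env.get_state();print({k:np.round(v,3).tolist() for k,v in s.items()})
for n in('top','side'):
    c=read_camera(n);save(c,n+'0.png');print(n,np.round(c['extrinsics'],3).tolist(),np.round(c['intrinsics'],1).tolist())
    for t in('dish','station','press_pad','lever_paddle','stack','packed_dish','shaker','jar','mug','spatula','mandarin0_center'):
        for r in cut_out(t,n)[:3]:
            e=r['extent'];m=np.argwhere(r['region']).mean(0)[::-1]
            print(t,round(r['confidence'],2),np.round(e).tolist(),m.round(1),ray(c,*m,0).round(3))
E
```

```text
pics
{'clock': 0.0, 'joint_pos': [1.203, 0.314, 0.045, 1.304, -0.0, 1.431], 'qvel': [0.0, 0.0, -0.002, 0.001, 0.001, 0.0], 'tau': [0.001, -48.062, 29.854, 0.019, -0.0, 0.0], 'tcp_pos': [0.13, 0.56, 0.303], 'orientation': [-0.0, 0.114, 0.994, -0.001], 'wrist_force': [-0.596, 0.337, 0.032], 'ft_torque': [0.001, -0.02, -0.013], 'finger_gap': 0.085}
top [[0.018, -0.992, 0.128, 0.445], [-1.0, -0.019, -0.011, -0.003], [0.013, -0.128, -0.992, 1.231], [0.0, 0.0, 0.0, 1.0]] [[373.5, 0.0, 317.6], [0.0, 373.5, 205.2], [0.0, 0.0, 1.0]]
dish 0.66 [380.0, 204.0, 433.0, 255.0] [406.6 230. ] [ 0.527 -0.312  0.   ]
station 0.6 [147.0, 156.0, 328.0, 239.0] [235.4 197.5] [0.624 0.257 0.   ]
press_pad 0.77 [158.0, 165.0, 283.0, 235.0] [224.4 195.4] [0.631 0.294 0.   ]
lever_paddle 0.73 [394.0, 164.0, 437.0, 192.0] [416.9 177.3] [ 0.705 -0.349  0.   ]
lever_paddle 0.61 [208.0, 171.0, 282.0, 235.0] [251.9 194.8] [0.634 0.203 0.   ]
lever_paddle 0.4 [227.0, 172.0, 248.0, 193.0] [236.2 183.1] [0.673 0.257 0.   ]
packed_dish 0.64 [272.0, 119.0, 320.0, 170.0] [296.7 143.6] [0.813 0.058 0.   ]
shaker 0.94 [335
[... 1387 characters left out ...]
 [0.819 0.112 0.   ]
shaker 0.89 [261.0, 244.0, 281.0, 289.0] [270.2 266.6] [ 0.396 -0.037  0.   ]
shaker 0.53 [308.0, 160.0, 326.0, 179.0] [316.8 168.4] [0.66  0.587 0.   ]
shaker 0.34 [297.0, 296.0, 356.0, 344.0] [326.  319.5] [ 0.529 -0.286  0.   ]
jar 0.58 [351.0, 176.0, 370.0, 207.0] [359.9 192.1] [0.798 0.343 0.   ]
mug 0.9 [376.0, 288.0, 408.0, 338.0] [391.7 313.1] [ 0.713 -0.301  0.   ]
mug 0.62 [284.0, 103.0, 349.0, 258.0] [320.  188.4] [0.642 0.409 0.   ]
spatula 0.81 [247.0, 219.0, 266.0, 244.0] [256.7 229.1] [0.364 0.176 0.   ]
spatula 0.69 [350.0, 175.0, 369.0, 209.0] [360.1 191.8] [0.799 0.346 0.   ]
spatula 0.36 [297.0, 296.0, 353.0, 345.0] [326.2 319.4] [ 0.53  -0.286  0.   ]
```

View pics/top0.png

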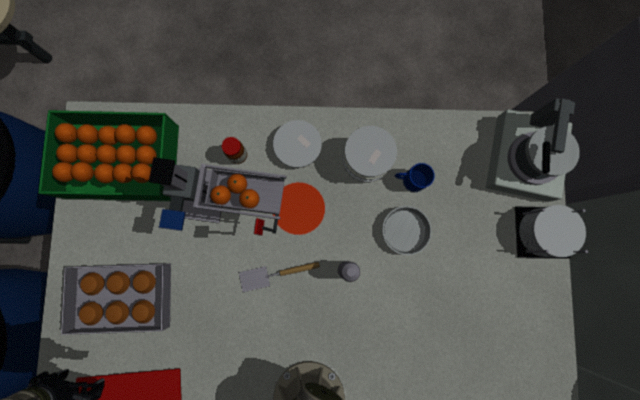

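View pics/side0.png

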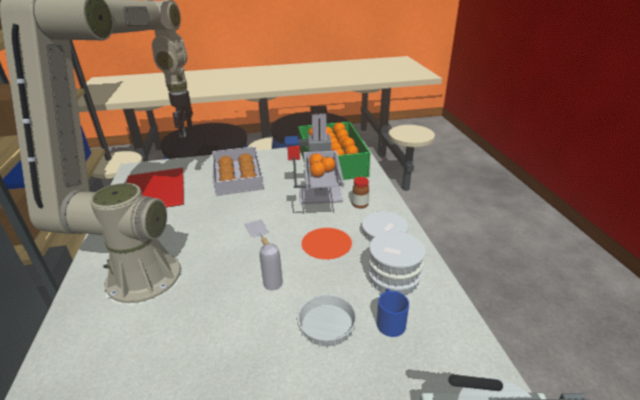

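```bash
cat > fit.py <<'E'
from h import *
from scipy.optimize import least_squares
C={n:read_camera(n) for n in('top','side')}
a=np.linspace(0,2*np.pi,72)
def ext(c,xy,parts):
    P=np.array([proj(c,[xy[0]+r*np.cos(t),xy[1]+r*np.sin(t),z]) for r,z in parts for t in a]);return np.r_[P.min(0),P.max(0)]
def fit(obs,parts,x0):
    r=least_squares(lambda p:np.concatenate([ext(C[n],p,parts)-(np.array(e)) for n,e in obs]),x0,loss='soft_l1',diff_step=1e-4);return r.x.round(4),np.round(r.fun,1)
if __name__=='__main__':
    def det(t,n,i=0): return cut_out(t,n)[i]['extent']
    e1,e2=det('dish','top'),det('dish','side');print(e1,e2)
    print('dish',*fit([('top',e1),('side',e2)],[(.0795,.036),(.07,0)],[.53,-.31]))
    print('shaker',*fit([('side',det('shaker','side')),('top',det('shaker','top'))],[(.03,0),(.03,.1),(.02,.145)],[.39,-.1]))
    print('stack',*fit([('side',det('stack','side')),('top',[345,126,397,181])],[(.08,0),(.08,.126)],[.79,-.15]))
    print('packed',*fit([('side',det('packed_dish','side')),('top',det('packed_dish','top'))],[(.08,0),(.08,.042)],[.79,0]))
    print('mug',*fit([('side',det('mug','side'))],[(.04,0),(.04,.09)],[.7,-.33]))
    feats=[]
    boxes={'pad':{'top':(155,205,190,235),'side':(282,132,303,150)},'lever':{'top':(250,215,280,240),'side':(284,146,303,165)},'disc':{'top':(272,180,335,240),'side':(295,222,360,262)}}
    for k,b in boxes.items():
        for n,(l,t,r,bt) in b.items():
            h=cv2.cvtColor(C[n]['img'],cv2.COLOR_RGB2HSV)[t:bt,l:r].astype(int)
            H,S,V=h[...,0],h[...,1],h[...,2]
            m=(S>130)&(V>60)&((abs(H-115)<15) if k=='pad' else ((H<4)|(H>172)) if k=='lever' else (H<9))
            q=np.argwhere(m);q=q[:,::-1]+[l,t];print(k,n,len(q),q.mean(0).round(1),q.min(0),q.max(0));feats.append((k,n,q.mean(0),np.r_[q.min(0)-.5,q.max(0)+.5]))
    loc={'pad':(.31,.105,.250),'lever':(.072,.095,.312)}
    def W(p,l):
        c,s=np.cos(p[2]),np.sin(p[2]);return [p[0]+c*l[0]-s*l[1],p[1]+s*l[0]+c*l[1],l[2]]
    def res(p):
        o=[]
        for k,n,m,e in feats:
            if k=='disc':
                d=ext(C[n],p,[(.088,0)])-e
                o+=list(d if n=='side' else d[1:])
            else:o+=list(proj(C[n],W(p,loc[k]))-m)
        return o
    r=least_squares(res,[.58,.04,1.5],loss='soft_l1',diff_step=1e-4);p=r.x
    print('station',p.round(4),np.round(r.fun,1))
    for k in loc:print(k,np.round(W(p,loc[k]),3))
E
python3 fit.py
```

```text
[379.7, 209.3, 433.5, 257.0] [296.4, 291.9, 357.7, 347.3]
dish [ 0.5241 -0.3049] [ 2.9 -3.7 -1.5 -1.9 -0.7  2.3 -2.3 -0.5]
shaker [ 0.392  -0.1121] [-0.6 -3.2 -0.2 -0.6  1.   0.4  0.4 -1.5]
stack [ 0.7664 -0.1754] [ 1.2  0.7 -3.5  0.4 -3.1 -3.2  0.5  0.7]
packed [0.8036 0.0583] [-0.3 -2.4  3.   7.5  0.6 -0.2 -2.4  1.4]
mug [0.6679 0.6378] [ -3.4 -11.6   5.    1.3]
pad top 392 [171.6 219.3] [160 210] [183 229]
pad side 85 [290.8 140.1] [285 136] [296 144]
lever top 120 [258.8 226.2] [254 216] [279 234]
lever side 147 [293.4 151.9] [288 146] [299 159]
disc top 1953 [300.5 208.5] [273 182] [324 234]
disc side 1207 [326.3 243.1] [302 228] [351 258]
station [0.5955 0.0486 1.4541] [ 0.1 -0.2 -0.3 -0.2 -0.1 -0.3 -0.3  0.7 -0.2  0.  -0.6 -1.  -0.5 -0.1
  0.4]
pad [0.527 0.369 0.25 ]
lever [0.51  0.131 0.312]
```

servo_tool:
  deltas:
    - {"dx": 23,"dy": -36,"dz": 5}
    - {"dx": 23,"dy": -36,"dz": 5}
    - {"dx": 23,"dy": -36,"dz": 5}
    - {"dx": 23,"dy": -36,"dz": 5}
    - {"dx": 23,"dy": -36,"dz": 5}
    - {"dx": 23,"dy": -36,"dz": 0}
    - {"dx": 23,"dy": -36,"dz": 0}
    - {"dx": 23,"dy": -36,"dz": 0}

```text
invalid input at $.deltas[0]: expected keys dx, dy, dz, rx, ry, rz, fingers
```

servo_tool:
  deltas:
    - {"dx": 23,"dy": -36,"rz": 0.056}
    - {"dx": 23,"dy": -36,"rz": 0.056}
    - {"dx": 5,"dy": -42}
    - {"dx": 5,"dy": -42}
    - {"dx": 5,"dy": -42}
    - {"dx": 5,"dy": -42}
    - {"dx": 5,"dy": -42}
    - {"dx": 5,"dy": -42}

```text
invalid input at $.deltas[0]: expected keys dx, dy, dz, rx, ry, rz, fingers
```

All keys are needed in every row.

servo_tool:
  deltas:
    - {"dx": 23,"dy": -36,"dz": 5,"rx": 0,"ry": 0,"rz": 0.056,"fingers": -1}
    - {"dx": 23,"dy": -36,"dz": 5,"rx": 0,"ry": 0,"rz": 0.056,"fingers": -1}
    - {"dx": 23,"dy": -36,"dz": 5,"rx": 0,"ry": 0,"rz": 0,"fingers": -1}
    - {"dx": 23,"dy": -36,"dz": 5,"rx": 0,"ry": 0,"rz": 0,"fingers": -1}
    - {"dx": 23,"dy": -36,"dz": 5,"rx": 0,"ry": 0,"rz": 0,"fingers": -1}
    - {"dx": 23,"dy": -36,"dz": 0,"rx": 0,"ry": 0,"rz": 0,"fingers": -1}
    - {"dx": 23,"dy": -36,"dz": 0,"rx": 0,"ry": 0,"rz": 0,"fingers": -1}
    - {"dx": 23,"dy": -36,"dz": 0,"rx": 0,"ry": 0,"rz": 0,"fingers": -1}
  newtons: 20

```text
clock: 2.5
tcp_pos: [0.3144, 0.2707, 0.3292]
orientation: [0.0, 0.058, 0.998, 0.0]
wrist_force: [1.3, 0.7, -0.0]
finger_gap: 0.0856
```

servo_tool:
  deltas:
    - {"dx": 23,"dy": -36,"dz": 0,"rx": 0,"ry": 0,"rz": 0,"fingers": -1}
    - {"dx": 23,"dy": -36,"dz": 0,"rx": 0,"ry": 0,"rz": 0,"fingers": -1}
    - {"dx": 5,"dy": -42,"dz": 0,"rx": 0,"ry": 0,"rz": 0,"fingers": -1}
    - {"dx": 5,"dy": -42,"dz": 0,"rx": 0,"ry": 0,"rz": 0,"fingers": -1}
    - {"dx": 5,"dy": -42,"dz": 0,"rx": 0,"ry": 0,"rz": 0,"fingers": -1}
    - {"dx": 5,"dy": -42,"dz": 0,"rx": 0,"ry": 0,"rz": 0,"fingers": -1}
    - {"dx": 5,"dy": -42,"dz": 0,"rx": 0,"ry": 0,"rz": 0,"fingers": -1}
    - {"dx": 5,"dy": -42,"dz": 0,"rx": 0,"ry": 0,"rz": 0,"fingers": -1}

```text
clock: 3.3
tcp_pos: [0.3897, -0.0536, 0.3293]
orientation: [0.001, 0.058, 0.998, -0.0]
wrist_force: [1.4, -0.5, 0.4]
finger_gap: 0.0855
```

servo_tool:
  deltas:
    - {"dx": 15,"dy": -43,"dz": 0,"rx": 0,"ry": 0,"rz": 0,"fingers": -1}
    - {"dx": 15,"dy": -43,"dz": 0,"rx": 0,"ry": 0,"rz": 0,"fingers": -1}
    - {"dx": 15,"dy": -43,"dz": 0,"rx": 0,"ry": 0,"rz": 0,"fingers": -1}
    - {"dx": 15,"dy": -43,"dz": -10,"rx": 0,"ry": 0,"rz": 0,"fingers": 0}
    - {"dx": 15,"dy": -43,"dz": -10,"rx": 0,"ry": 0,"rz": 0,"fingers": 0}
    - {"dx": 15,"dy": -43,"dz": -20,"rx": 0.064,"ry": -0.0075,"rz": 0,"fingers": 0}
    - {"dx": 15,"dy": -43,"dz": -20,"rx": 0.064,"ry": -0.0075,"rz": 0,"fingers": 0}
    - {"dx": 16,"dy": -45,"dz": -20,"rx": 0.064,"ry": -0.0075,"rz": 0,"fingers": 0}

```text
clock: 4.1
tcp_pos: [0.5108, -0.398, 0.2492]
orientation: [0.007, 0.058, 0.994, 0.097]
wrist_force: [0.6, 0.1, -0.1]
finger_gap: 0.0429
```

servo_tool:
  deltas:
    - {"dx": 0,"dy": -10,"dz": 0,"rx": 0.064,"ry": -0.0075,"rz": 0,"fingers": 0}
    - {"dx": 0,"dy": 0,"dz": 0,"rx": 0,"ry": 0,"rz": 0,"fingers": 0}
    - {"dx": 0,"dy": 0,"dz": 0,"rx": 0,"ry": 0,"rz": 0,"fingers": 0}

```text
clock: 4.4
tcp_pos: [0.5102, -0.4065, 0.2491]
orientation: [0.007, 0.058, 0.99, 0.128]
wrist_force: [-0.9, -0.0, 0.4]
finger_gap: 0.0427
```

Run:
```python
from h import *
from scipy.spatial.transform import Rotation as R
from scipy.optimize import least_squares
s=env.get_state();c=read_camera('wrist');save(c,'w1.png')
q=s['orientation'];T=np.eye(4);T[:3,:3]=R.from_quat([q[1],q[2],q[3],q[0]]).as_matrix();T[:3,3]=s['tcp_pos']
print(s['tcp_pos'],np.round(T[:3,:3],3).tolist(),np.round(c['hand_eye'],3).tolist())
c['extrinsics']=T@np.array(c['hand_eye'])
for r in cut_out('dish','wrist')[:2]:
    print(r['confidence'],r['extent'])
a=np.linspace(0,2*np.pi,90)
im=c['img'].copy()
for rr,z,col in((.0795,.036,(255,0,0)),(.0705,.004,(0,255,0))):
    P=np.array([proj(c,[.524+rr*np.cos(t),-.305+rr*np.sin(t),z]) for t in a]).round().astype(int)
    cv2.polylines(im,[P],True,col,1)
cv2.imwrite('pics/w1o.png',im[:,:,::-1])
```

```text
[ 0.51016276 -0.40650144  0.24905036] [[-0.993, 0.113, 0.029], [0.116, 0.96, 0.253], [0.001, 0.255, -0.967]] [[-0.0, -0.948, -0.317, 0.082], [1.0, -0.0, -0.001, 0.0], [0.001, -0.317, 0.948, -0.07], [0.0, 0.0, 0.0, 1.0]]
0.62 [289.8, 100.7, 436.8, 253.6]
```

View pics/w1o.png

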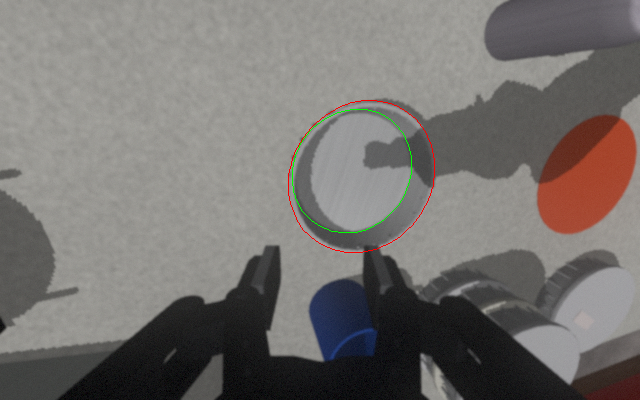

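servo_tool:
  deltas:
    - {"dx": 0,"dy": -7,"dz": -35,"rx": 0,"ry": 0,"rz": 0,"fingers": 0}
    - {"dx": 0,"dy": -6,"dz": -34,"rx": 0,"ry": 0,"rz": 0,"fingers": 0}
    - {"dx": 0.7,"dy": 5,"dz": -20,"rx": 0,"ry": 0,"rz": 0,"fingers": 0}
    - {"dx": 0.7,"dy": 5,"dz": -20,"rx": 0,"ry": 0,"rz": 0,"fingers": 0}
    - {"dx": 0.7,"dy": 5,"dz": -20,"rx": 0,"ry": 0,"rz": 0,"fingers": 0}
    - {"dx": 0.7,"dy": 5,"dz": -20,"rx": 0,"ry": 0,"rz": 0,"fingers": 0}
    - {"dx": 0.7,"dy": 5,"dz": -17,"rx": 0,"ry": 0,"rz": 0,"fingers": 0}
    - {"dx": 0,"dy": 0,"dz": 0,"rx": 0,"ry": 0,"rz": 0,"fingers": 0}

```text
clock: 5.3
tcp_pos: [0.5136, -0.391, 0.0833]
orientation: [0.007, 0.056, 0.99, 0.129]
wrist_force: [0.1, 1.0, -0.2]
finger_gap: 0.0425
```

servo_tool:
  deltas:
    - {"dx": 0,"dy": 0,"dz": 0,"rx": 0,"ry": 0,"rz": 0,"fingers": 1}
    - {"dx": 0,"dy": 0,"dz": 0,"rx": 0,"ry": 0,"rz": 0,"fingers": 1}
    - {"dx": 0,"dy": 0,"dz": 0,"rx": 0,"ry": 0,"rz": 0,"fingers": 1}
    - {"dx": 0,"dy": 0,"dz": 0,"rx": 0,"ry": 0,"rz": 0,"fingers": 1}
    - {"dx": 0,"dy": 0,"dz": 0,"rx": 0,"ry": 0,"rz": 0,"fingers": 1}
  newtons: 20

```text
clock: 5.8
tcp_pos: [0.5146, -0.3947, 0.0855]
orientation: [0.009, 0.057, 0.99, 0.128]
wrist_force: [-0.8, 2.6, 6.3]
finger_gap: 0.0041
```

Run:
```python
from h import *
c=read_camera('side');cv2.imwrite('pics/s1.png',cv2.resize(c['img'][200:380,220:440,::-1],None,fx=3,fy=3,interpolation=cv2.INTER_CUBIC))
```

```text
(no output)
```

View pics/s1.png

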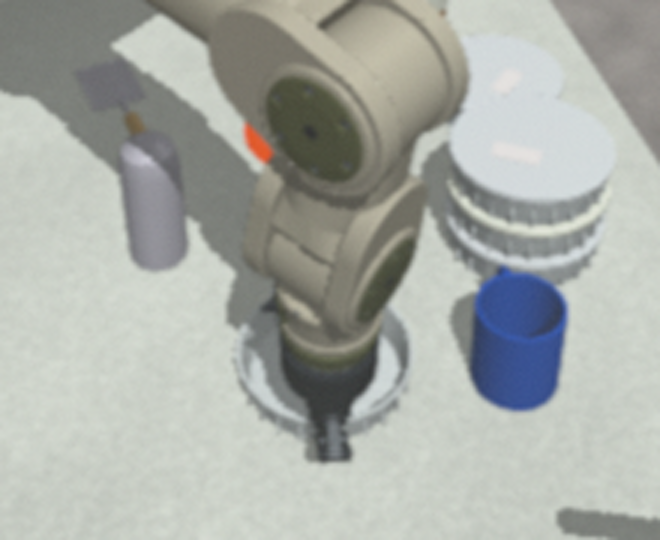

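servo_tool:
  deltas:
    - {"dx": 0,"dy": 0,"dz": 2,"rx": 0,"ry": 0,"rz": 0,"fingers": 1}
    - {"dx": 2,"dy": 10,"dz": 0,"rx": 0,"ry": 0,"rz": 0,"fingers": 1}
    - {"dx": 2,"dy": 10,"dz": 0,"rx": 0,"ry": 0,"rz": 0,"fingers": 1}
    - {"dx": 4,"dy": 20,"dz": 0,"rx": 0,"ry": 0,"rz": 0,"fingers": 1}
    - {"dx": 4,"dy": 20,"dz": 0,"rx": 0,"ry": 0,"rz": 0,"fingers": 1}
    - {"dx": 4,"dy": 20,"dz": 0,"rx": 0,"ry": 0,"rz": 0,"fingers": 1}
    - {"dx": 4,"dy": 20,"dz": 0,"rx": 0,"ry": 0,"rz": 0,"fingers": 1}
    - {"dx": 4,"dy": 20,"dz": 0,"rx": 0,"ry": 0,"rz": 0,"fingers": 1}

```text
clock: 6.65
tcp_pos: [0.5382, -0.2727, 0.0858]
orientation: [0.008, 0.057, 0.99, 0.128]
wrist_force: [0.7, -1.9, 1.0]
finger_gap: 0.0038
```

servo_tool:
  deltas:
    - {"dx": 4,"dy": 20,"dz": 0,"rx": 0,"ry": 0,"rz": 0,"fingers": 1}
    - {"dx": 4,"dy": 20,"dz": 0,"rx": 0,"ry": 0,"rz": 0,"fingers": 1}
    - {"dx": 4,"dy": 20,"dz": 0,"rx": 0,"ry": 0,"rz": 0,"fingers": 1}
    - {"dx": 4,"dy": 20,"dz": 0,"rx": 0,"ry": 0,"rz": 0,"fingers": 1}
    - {"dx": 0,"dy": 0,"dz": 0,"rx": 0,"ry": 0,"rz": 0,"fingers": 1}

```text
clock: 7.15
tcp_pos: [0.5538, -0.1904, 0.0856]
orientation: [0.007, 0.056, 0.99, 0.13]
wrist_force: [0.0, 2.0, 1.3]
finger_gap: 0.0043
```

Run:
```python
from h import *
print(env.get_state()['tcp_pos'],env.get_state()['wrist_force'])
c=read_camera('side');cv2.imwrite('pics/s2.png',cv2.resize(c['img'][100:350,220:440,::-1],None,fx=2.4,fy=2.4,interpolation=cv2.INTER_CUBIC))
```

```text
[ 0.5537595  -0.19037388  0.08559701] [0.02498141 1.97366212 1.34901895]
```

View pics/s2.png

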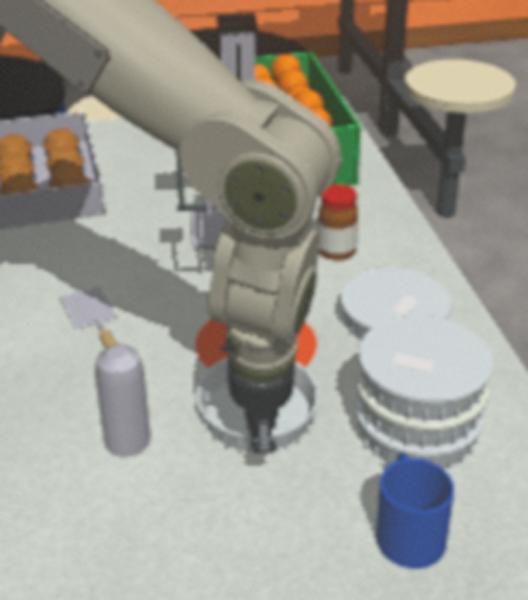

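servo_tool:
  deltas:
    - {"dx": 2,"dy": 10,"dz": 0,"rx": 0,"ry": 0,"rz": 0,"fingers": 1}
    - {"dx": 4,"dy": 20,"dz": 0,"rx": 0,"ry": 0,"rz": 0,"fingers": 1}
    - {"dx": 4,"dy": 20,"dz": 0,"rx": 0,"ry": 0,"rz": 0,"fingers": 1}
    - {"dx": 4,"dy": 20,"dz": 0,"rx": 0,"ry": 0,"rz": 0,"fingers": 1}
    - {"dx": 4,"dy": 20,"dz": 0,"rx": 0,"ry": 0,"rz": 0,"fingers": 1}
    - {"dx": 4,"dy": 20,"dz": 0,"rx": 0,"ry": 0,"rz": 0,"fingers": 1}
    - {"dx": 4,"dy": 20,"dz": 0,"rx": 0,"ry": 0,"rz": 0,"fingers": 1}
    - {"dx": 4,"dy": 15,"dz": 0,"rx": 0,"ry": 0,"rz": 0,"fingers": 1}

```text
clock: 8.0
tcp_pos: [0.5841, -0.0492, 0.0858]
orientation: [0.008, 0.058, 0.99, 0.128]
wrist_force: [-0.8, -3.3, 2.6]
finger_gap: 0.0043
```

servo_tool:
  deltas:
    - {"dx": 1,"dy": 5,"dz": 0,"rx": 0,"ry": 0,"rz": 0,"fingers": 1}
    - {"dx": 0,"dy": 0,"dz": 0,"rx": 0,"ry": 0,"rz": 0,"fingers": 1}
    - {"dx": 0,"dy": 0,"dz": 0,"rx": 0,"ry": 0,"rz": 0,"fingers": 1}

```text
clock: 8.3
tcp_pos: [0.5851, -0.0442, 0.0856]
orientation: [0.008, 0.057, 0.99, 0.129]
wrist_force: [0.8, 2.1, 1.9]
finger_gap: 0.0042
```

```bash
python3 - <<'E'
from h import *
print(env.get_state()['tcp_pos'],env.get_state()['wrist_force'])
E
cat > chk.py <<'E'
from fit import *
for n in('side','top'): print(n,[(round(r['confidence'],2),r['extent']) for r in cut_out('dish',n)[:2]], ext(C[n],(.5955,.0486),[(.0795,.036),(.07,0)]).round(1))
s=C['side'];im=s['img'].copy()
for rr,z,col in((.0795,.036,(0,255,0)),(.088,0,(0,0,255))):
    cv2.polylines(im,[np.array([proj(s,[.5955+rr*np.cos(t),.0486+rr*np.sin(t),z])*16 for t in a]).round().astype(int)],True,col,1,cv2.LINE_AA,4)
import sys
cv2.imwrite('pics/'+sys.argv[1],cv2.resize(im[110:290,220:440,::-1],None,fx=3,fy=3,interpolation=cv2.INTER_CUBIC))
E
python3 chk.py s3.png
```

```text
[ 0.58505486 -0.04415295  0.08561736] [0.76406885 2.14435168 1.93999095]
side [(0.79, [305.7, 221.5, 351.6, 255.6])] [302.5 220.3 349.1 255.3]
top [(0.97, [278.1, 184.6, 321.0, 230.1])] [272.9 181.7 322.3 230.6]
```

View pics/s3.png

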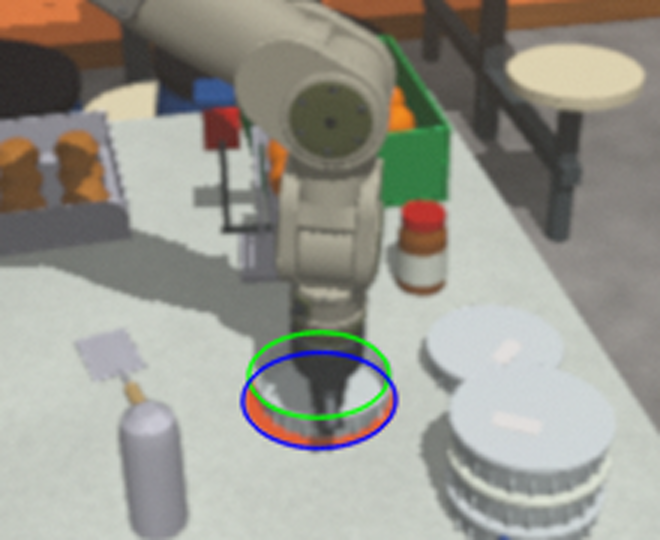

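servo_tool:
  deltas:
    - {"dx": -4,"dy": 0,"dz": 0,"rx": 0,"ry": 0,"rz": 0,"fingers": 1}
    - {"dx": 0,"dy": 0,"dz": 0,"rx": 0,"ry": 0,"rz": 0,"fingers": 1}
    - {"dx": 0,"dy": 0,"dz": 0,"rx": 0,"ry": 0,"rz": 0,"fingers": 0}
    - {"dx": 0,"dy": 0,"dz": 0,"rx": 0,"ry": 0,"rz": 0,"fingers": 0}
    - {"dx": 0,"dy": 0,"dz": 0,"rx": 0,"ry": 0,"rz": 0,"fingers": 0}
    - {"dx": 0,"dy": 0,"dz": 0,"rx": 0,"ry": 0,"rz": 0,"fingers": 0}

```text
clock: 9.1
tcp_pos: [0.5805, -0.0443, 0.0853]
orientation: [0.007, 0.057, 0.99, 0.128]
wrist_force: [-0.1, -0.6, -0.2]
finger_gap: 0.0429
```

servo_tool:
  deltas:
    - {"dx": -0.6,"dy": -5,"dz": 20,"rx": 0,"ry": 0,"rz": 0,"fingers": 0}
    - {"dx": -0.6,"dy": -5,"dz": 20,"rx": 0,"ry": 0,"rz": 0,"fingers": 0}
    - {"dx": -1,"dy": -10,"dz": 40,"rx": 0,"ry": 0,"rz": 0,"fingers": 0}
    - {"dx": -30,"dy": -20,"dz": 30,"rx": 0,"ry": 0,"rz": 0,"fingers": 0}
    - {"dx": -40,"dy": -20,"dz": 20,"rx": 0,"ry": 0,"rz": 0,"fingers": 0}
    - {"dx": -40,"dy": -20,"dz": 15,"rx": 0,"ry": 0,"rz": 0,"fingers": 0}
    - {"dx": -40,"dy": -20,"dz": 15,"rx": 0,"ry": 0,"rz": 0,"fingers": 0}
    - {"dx": -40,"dy": -20,"dz": 15,"rx": 0,"ry": 0,"rz": 0,"fingers": 1}

```text
clock: 9.9
tcp_pos: [0.387, -0.1646, 0.2613]
orientation: [0.008, 0.057, 0.99, 0.128]
wrist_force: [0.5, -1.8, 0.7]
finger_gap: 0.0293
```

```bash
python3 - <<'E'
from h import *
s=env.get_state();print(s['tcp_pos'],s['wrist_force'],s['joint_pos'])
E
python3 chk.py s4.png
```

```text
[ 0.38698025 -0.16457037  0.26125448] [ 0.45862221 -1.78100102  0.73644892] [-0.71140604  0.11695881 -0.33241095  1.26783428  0.21251982 -0.61200912]
side [(0.94, [303.0, 221.5, 349.6, 256.8])] [302.5 220.3 349.1 255.3]
top [] [272.9 181.7 322.3 230.6]
```

View pics/s4.png

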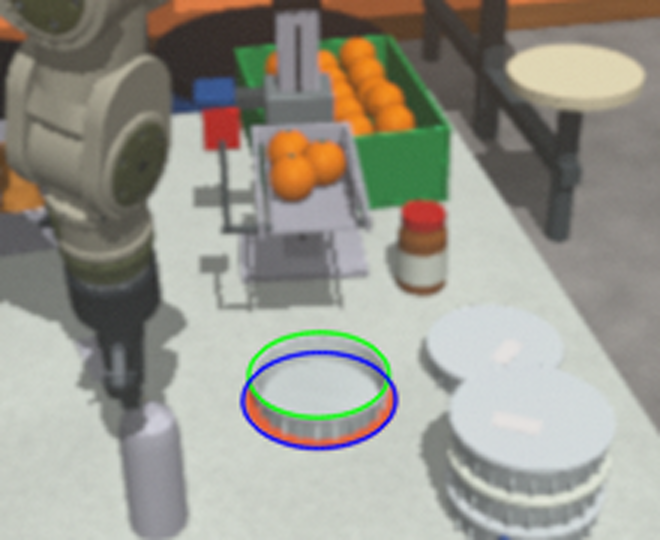

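servo_tool:
  deltas:
    - {"dx": 0,"dy": 20,"dz": 25,"rx": -0.064,"ry": 0.0075,"rz": 0,"fingers": 1}
    - {"dx": -3,"dy": 35,"dz": 25,"rx": -0.064,"ry": 0.0075,"rz": 0,"fingers": 1}
    - {"dx": -4,"dy": 45,"dz": 15,"rx": -0.064,"ry": 0.0075,"rz": 0,"fingers": 1}
    - {"dx": -4,"dy": 45,"dz": 15,"rx": -0.064,"ry": 0.0075,"rz": 0,"fingers": 1}
    - {"dx": -4,"dy": 45,"dz": 15,"rx": 0,"ry": 0,"rz": 0,"fingers": 1}
    - {"dx": -4,"dy": 45,"dz": 15,"rx": 0,"ry": 0,"rz": 0,"fingers": 1}
    - {"dx": -4,"dy": 45,"dz": 5,"rx": 0,"ry": 0,"rz": 0,"fingers": 1}
    - {"dx": -4,"dy": 45,"dz": 0,"rx": 0,"ry": 0,"rz": 0,"fingers": 1}

```text
clock: 10.9
tcp_pos: [0.3616, 0.1641, 0.3762]
orientation: [0.001, 0.057, 0.998, 0.001]
wrist_force: [1.1, 0.0, 0.0]
finger_gap: 0.0003
```

servo_tool:
  deltas:
    - {"dx": 0,"dy": 40,"dz": 0,"rx": 0,"ry": 0,"rz": 0,"fingers": 1}
    - {"dx": 30,"dy": 35,"dz": 0,"rx": 0,"ry": 0,"rz": 0,"fingers": 1}
    - {"dx": 30,"dy": 30,"dz": 0,"rx": 0,"ry": 0,"rz": 0,"fingers": 1}
    - {"dx": 30,"dy": 30,"dz": 0,"rx": 0,"ry": 0,"rz": 0,"fingers": 1}
    - {"dx": 30,"dy": 30,"dz": 0,"rx": 0,"ry": 0,"rz": 0,"fingers": 1}
    - {"dx": 0,"dy": 0,"dz": 0,"rx": 0,"ry": 0,"rz": 0,"fingers": 1}

```text
clock: 11.5
tcp_pos: [0.4843, 0.3305, 0.371]
orientation: [-0.002, 0.056, 0.998, -0.0]
wrist_force: [0.7, -1.0, -0.6]
finger_gap: -0.0
```

servo_tool:
  deltas:
    - {"dx": 22,"dy": 20,"dz": -6,"rx": 0,"ry": 0,"rz": 0,"fingers": 1}
    - {"dx": 21,"dy": 19,"dz": -10,"rx": 0,"ry": 0,"rz": 0,"fingers": 1}
    - {"dx": 0,"dy": 0,"dz": -15,"rx": 0,"ry": 0,"rz": 0,"fingers": 1}
    - {"dx": 0,"dy": 0,"dz": -5,"rx": 0,"ry": 0,"rz": 0,"fingers": 1}
    - {"dx": 0,"dy": 0,"dz": -10,"rx": 0,"ry": 0,"rz": 0,"fingers": 1}
    - {"dx": 0,"dy": 0,"dz": -10,"rx": 0,"ry": 0,"rz": 0,"fingers": 1}

```text
clock: 12.1
tcp_pos: [0.5239, 0.3652, 0.3207]
orientation: [0.001, 0.057, 0.998, 0.001]
wrist_force: [-3.3, 0.7, 8.6]
finger_gap: 0.0004
```

```bash
python3 chk.py s5.png
```

```text
side [(0.66, [304.0, 220.9, 349.6, 255.6])] [302.5 220.3 349.1 255.3]
top [(0.69, [343.6, 122.4, 397.4, 182.7]), (0.64, [276.9, 182.6, 324.0, 232.9])] [272.9 181.7 322.3 230.6]
```

View pics/s5.png

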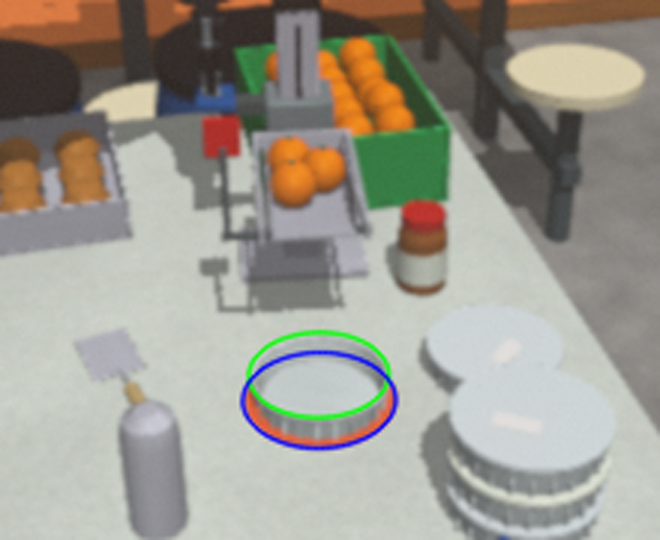

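servo_tool:
  deltas:
    - {"dx": 0,"dy": 0,"dz": -12,"rx": 0,"ry": 0,"rz": 0,"fingers": 1}
    - {"dx": 0,"dy": 0,"dz": -12,"rx": 0,"ry": 0,"rz": 0,"fingers": 1}
    - {"dx": 0,"dy": 0,"dz": -12,"rx": 0,"ry": 0,"rz": 0,"fingers": 1}
    - {"dx": 0,"dy": 0,"dz": -12,"rx": 0,"ry": 0,"rz": 0,"fingers": 1}
    - {"dx": 0,"dy": 0,"dz": -12,"rx": 0,"ry": 0,"rz": 0,"fingers": 1}
    - {"dx": 0,"dy": 0,"dz": -12,"rx": 0,"ry": 0,"rz": 0,"fingers": 1}
    - {"dx": 0,"dy": 0,"dz": -12,"rx": 0,"ry": 0,"rz": 0,"fingers": 1}
    - {"dx": 0,"dy": 0,"dz": -12,"rx": 0,"ry": 0,"rz": 0,"fingers": 1}

```text
clock: 13.1
tcp_pos: [0.5247, 0.3647, 0.2254]
orientation: [0.001, 0.058, 0.998, 0.001]
wrist_force: [-2.2, -1.0, 8.7]
finger_gap: 0.0
```

servo_tool:
  deltas:
    - {"dx": 0,"dy": 0,"dz": -12,"rx": 0,"ry": 0,"rz": 0,"fingers": 1}
    - {"dx": 0,"dy": 0,"dz": -12,"rx": 0,"ry": 0,"rz": 0,"fingers": 1}
    - {"dx": 0,"dy": 0,"dz": -7,"rx": 0,"ry": 0,"rz": 0,"fingers": 1}
    - {"dx": 0,"dy": 0,"dz": -5,"rx": 0,"ry": 0,"rz": 0,"fingers": 1}

```text
clock: 13.5
tcp_pos: [0.5247, 0.3647, 0.1889]
orientation: [0.001, 0.058, 0.998, 0.001]
wrist_force: [-2.1, -1.1, 8.3]
finger_gap: -0.0002
```

servo_tool:
  deltas:
    - {"dx": 0,"dy": 0,"dz": -3,"rx": 0,"ry": 0,"rz": 0,"fingers": 1}
    - {"dx": 0,"dy": 0,"dz": -2,"rx": 0,"ry": 0,"rz": 0,"fingers": 1}
    - {"dx": 0,"dy": 0,"dz": 0,"rx": 0,"ry": 0,"rz": 0,"fingers": 1}

```text
clock: 13.8
tcp_pos: [0.5246, 0.3647, 0.1875]
orientation: [0.002, 0.058, 0.998, 0.001]
wrist_force: [-7.3, -3.9, 22.6]
finger_gap: 0.0002
```

servo_tool:
  deltas:
    - {"dx": 0,"dy": 0,"dz": 30,"rx": 0,"ry": 0,"rz": 0,"fingers": 1}
    - {"dx": 0,"dy": 0,"dz": 40,"rx": 0,"ry": 0,"rz": 0,"fingers": 1}
    - {"dx": 0,"dy": 0,"dz": 40,"rx": 0,"ry": 0,"rz": 0,"fingers": 1}
    - {"dx": -3,"dy": -35,"dz": 20,"rx": 0,"ry": 0,"rz": 0,"fingers": 1}
    - {"dx": -3,"dy": -40,"dz": 0,"rx": 0,"ry": 0,"rz": 0,"fingers": 1}
    - {"dx": -3,"dy": -40,"dz": 0,"rx": 0,"ry": 0,"rz": 0,"fingers": 1}
    - {"dx": -4,"dy": -40,"dz": 0,"rx": 0,"ry": 0,"rz": 0,"fingers": 1}
    - {"dx": -4,"dy": -25,"dz": 0,"rx": 0,"ry": 0,"rz": 0,"fingers": 1}

```text
clock: 14.6
tcp_pos: [0.5071, 0.1823, 0.313]
orientation: [0.0, 0.059, 0.998, -0.0]
wrist_force: [-0.1, -0.5, 0.8]
finger_gap: -0.0002
```

```bash
cat > lev.py <<'E'
from h import *
import sys
s=env.get_state();print(s['tcp_pos'],s['wrist_force'])
S=np.array([.5955,.0486]);u=np.array([.1165,.9932]);v=np.array([-.9932,.1165])
d=s['tcp_pos'][:2]-S;print('station xy of tcp',d@u,d@v)
for n,b in(('top',(195,170,320,245)),('side',(270,130,360,240))):
    c=read_camera(n);l,t,r,bt=b;im=c['img'].copy()
    h=cv2.cvtColor(im,cv2.COLOR_RGB2HSV).astype(int);m=(h[...,1]>130)&(h[...,2]>60)&((h[...,0]<4)|(h[...,0]>172))
    m[:t]=0;m[bt:]=0;m[:,:l]=0;m[:,r:]=0;q=np.argwhere(m)[:,::-1]
    if len(q):print(n,'red',len(q),q.mean(0))
    for lean in(.25,-.25):
        p=S+u*(.045+.11*np.sin(lean))+v*.095;print(n,'expected lean',lean,proj(c,[*p,.065+.11*np.cos(lean)]).round(1))
    if n=='side':cv2.imwrite('pics/'+sys.argv[1],cv2.resize(im[110:290,220:440,::-1],None,fx=3,fy=3,interpolation=cv2.INTER_CUBIC))
    else:cv2.imwrite('pics/t'+sys.argv[1],cv2.resize(im[140:260,180:340,::-1],None,fx=4,fy=4,interpolation=cv2.INTER_CUBIC))
E
python3 lev.py s6.png
```

```text
[0.50712091 0.18225746 0.3130101 ] [-0.05181215 -0.51748815  0.82816155]
station xy of tcp 0.1224524199818 0.10334920914623542
top red 92 [265.5        229.81521739]
top expected lean 0.25 [265.7 229.5]
top expected lean -0.25 [284.8 232.1]
side red 158 [311.85443038 187.84177215]
side expected lean 0.25 [295.4 190.4]
side expected lean -0.25 [295.7 199. ]
```

View pics/s6.png

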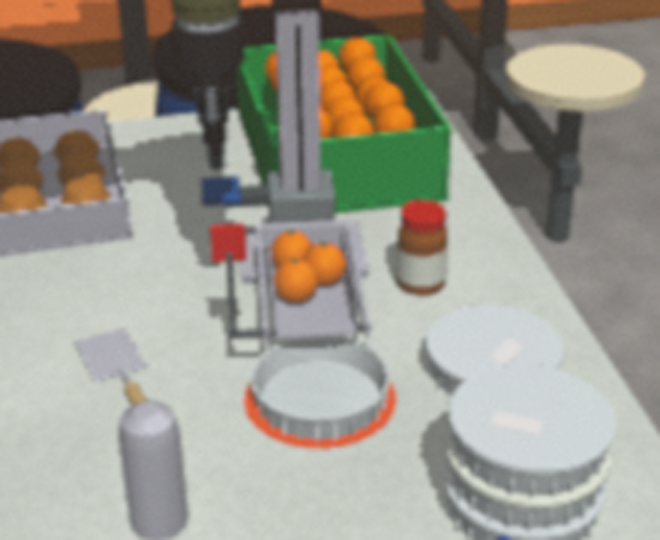

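servo_tool:
  deltas:
    - {"dx": 0,"dy": 2,"dz": -35,"rx": 0,"ry": 0,"rz": 0,"fingers": 1}
    - {"dx": 0,"dy": 0,"dz": -35,"rx": 0,"ry": 0,"rz": 0,"fingers": 1}
    - {"dx": 0,"dy": 0,"dz": -30,"rx": 0,"ry": 0,"rz": 0,"fingers": 1}
    - {"dx": 0,"dy": 0,"dz": 0,"rx": 0,"ry": 0,"rz": 0,"fingers": 1}
    - {"dx": -1.2,"dy": -10,"dz": 0,"rx": 0,"ry": 0,"rz": 0,"fingers": 1}
    - {"dx": -1.2,"dy": -10,"dz": 0,"rx": 0,"ry": 0,"rz": 0,"fingers": 1}
    - {"dx": -1.2,"dy": -10,"dz": 0,"rx": 0,"ry": 0,"rz": 0,"fingers": 1}

```text
clock: 15.4
tcp_pos: [0.5062, 0.1578, 0.2167]
orientation: [0.004, 0.057, 0.998, 0.002]
wrist_force: [-0.5, 7.4, 12.7]
finger_gap: 0.0
```

```bash
python3 lev.py s7.png
python3 - <<'E'
import cv2,numpy as np
a=cv2.imread('pics/s7.png');b=cv2.imread('pics/ts7.png')
cv2.imwrite('pics/m7.png',np.hstack([cv2.resize(a[100:400,90:430],(400,353))[:340],cv2.resize(b[60:420,80:500],(400,343))[:340]]))
E
```

```text
[0.5062211  0.15777485 0.21672312] [-0.53194701  7.36677406 12.65820457]
station xy of tcp 0.09803147412598077 0.10139067252444588
top red 18 [271.11111111 225.44444444]
top expected lean 0.25 [265.7 229.5]
top expected lean -0.25 [284.8 232.1]
side red 162 [311.7037037  188.75308642]
side expected lean 0.25 [295.4 190.4]
side expected lean -0.25 [295.7 199. ]
```

View pics/m7.png

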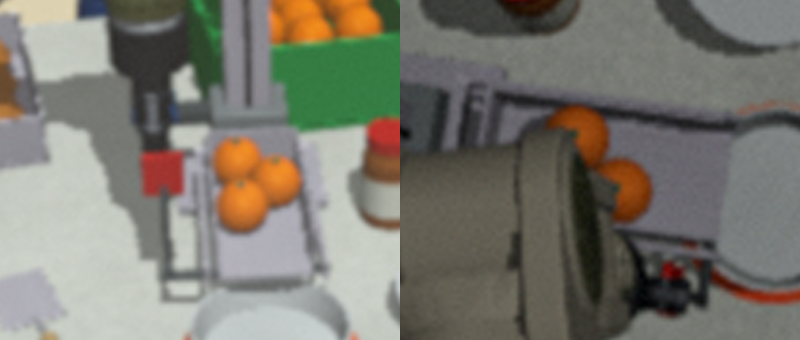

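servo_tool:
  deltas:
    - {"dx": 1,"dy": 10,"dz": 5,"rx": 0,"ry": 0,"rz": 0,"fingers": 1}
    - {"dx": 0,"dy": 0,"dz": 19,"rx": 0,"ry": 0,"rz": 0,"fingers": 1}
    - {"dx": 0,"dy": 0,"dz": 0,"rx": 0,"ry": 0,"rz": 0,"fingers": 1}

```text
clock: 15.8
tcp_pos: [0.5065, 0.1672, 0.2397]
orientation: [0.002, 0.058, 0.998, 0.0]
wrist_force: [1.5, -0.1, 0.3]
finger_gap: -0.0
```

servo_tool:
  deltas:
    - {"dx": -1,"dy": -10,"dz": 0,"rx": 0,"ry": 0,"rz": 0,"fingers": 1}
    - {"dx": -1,"dy": -10,"dz": 0,"rx": 0,"ry": 0,"rz": 0,"fingers": 1}

```text
clock: 16.0
tcp_pos: [0.5032, 0.1472, 0.2367]
orientation: [0.0, 0.057, 0.998, 0.001]
wrist_force: [0.4, 6.7, 5.1]
finger_gap: 0.0
```

servo_tool:
  deltas:
    - {"dx": -1,"dy": -10,"dz": 0,"rx": 0,"ry": 0,"rz": 0,"fingers": 1}
    - {"dx": -1.2,"dy": -10,"dz": 0,"rx": 0,"ry": 0,"rz": 0,"fingers": 1}
    - {"dx": -1.2,"dy": -10,"dz": 0,"rx": 0,"ry": 0,"rz": 0,"fingers": 1}
    - {"dx": -1.2,"dy": -10,"dz": 0,"rx": 0,"ry": 0,"rz": 0,"fingers": 1}
    - {"dx": 0,"dy": 0,"dz": 0,"rx": 0,"ry": 0,"rz": 0,"fingers": 1}

```text
clock: 16.5
tcp_pos: [0.4984, 0.106, 0.2363]
orientation: [0.0, 0.059, 0.998, 0.001]
wrist_force: [1.1, 4.1, 1.4]
finger_gap: -0.0001
```

```bash
python3 lev.py s8.png
python3 - <<'E'
import cv2,numpy as np
a=cv2.imread('pics/s8.png');b=cv2.imread('pics/ts8.png')
cv2.imwrite('pics/m8.png',np.hstack([cv2.resize(a[100:440,90:475],(400,353))[:350],cv2.resize(b[60:420,80:500],(408,350))[:350]]))
E
```

```text
[0.49840966 0.10598424 0.23629698] [1.11045421 4.13964011 1.35704624]
station xy of tcp 0.04568300235363923 0.10311539180654036
top expected lean 0.25 [265.7 229.5]
top expected lean -0.25 [284.8 232.1]
side red 138 [313.76086957 191.65942029]
side expected lean 0.25 [295.4 190.4]
side expected lean -0.25 [295.7 199. ]
```

View pics/m8.png

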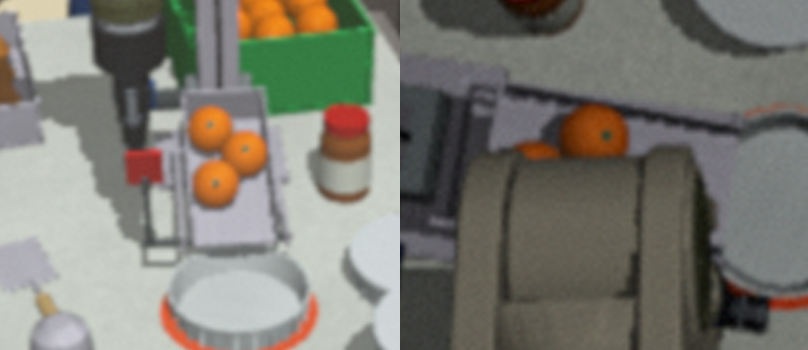

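servo_tool:
  deltas:
    - {"dx": -1,"dy": -8,"dz": 0,"rx": 0,"ry": 0,"rz": 0,"fingers": 1}
    - {"dx": -1,"dy": -8,"dz": 0,"rx": 0,"ry": 0,"rz": 0,"fingers": 1}
    - {"dx": 0,"dy": 0,"dz": 0,"rx": 0,"ry": 0,"rz": 0,"fingers": 1}

```text
clock: 16.9
tcp_pos: [0.4963, 0.0928, 0.2359]
orientation: [-0.0, 0.057, 0.998, 0.004]
wrist_force: [3.3, 13.8, -3.1]
finger_gap: -0.0002
```

```bash
cat > red.py <<'E'
from h import *
from workcell import cut_out
s=env.get_state();print(s['clock'],s['tcp_pos'],s['wrist_force'])
c=read_camera('side');h=cv2.cvtColor(c['img'],cv2.COLOR_RGB2HSV).astype(int)
m=(h[...,1]>130)&(h[...,2]>60)&((h[...,0]<4)|(h[...,0]>172));m[:140]=0;m[220:]=0;m[:,:280]=0;m[:,310:]=0
q=np.argwhere(m)[:,::-1];print('red',len(q),q.mean(0),q.min(0),q.max(0))
S=np.array([.5955,.0486]);u=np.array([.1165,.9932]);v=np.array([-.9932,.1165])
for l in(.25,.05,-.05,-.15,-.25):
    p=S+u*(.045+.11*np.sin(l))+v*.095;print(.25-l,proj(c,[*p,.065+.11*np.cos(l)]).round(1))
o=((h[...,0]>=7)&(h[...,0]<20)&(h[...,1]>130)&(h[...,2]>90)).astype(np.uint8);o[:170]=0;o[265:]=0;o[:,:298]=0;o[:,360:]=0
n,l,st,ce=cv2.connectedComponentsWithStats(o)
for i in range(1,n):
    if st[i][4]>25:print('orange',st[i],ce[i].round(1),'z.055:',ray(c,*ce[i],.032).round(3))
save(c,'last.png')
E
python3 red.py
```

```text
16.9 [0.49626696 0.09279578 0.23587763] [ 3.26192098 13.84156843 -3.05442933]
red 85 [295.44705882 198.56470588] [291 194] [301 203]
0.0 [295.4 190.4]
0.2 [295.5 192.9]
0.3 [295.5 194.7]
0.4 [295.6 196.7]
0.5 [295.7 199. ]
orange [354 186   6   8  37] [356.6 189.6] z.055: [0.775 0.314 0.032]
orange [314 218  15  15 171] [320.9 224.9] z.055: [0.59  0.109 0.032]
orange [315 229  28  20 326] [329.3 239.1] z.055: [0.602 0.023 0.032]
orange [344 241   8  13  26] [347.8 247.3] z.055: [ 0.653 -0.032  0.032]
```

Chute is tipped to the stop (~0.49 rad), and mandarins are already coming out; hold for 2 s.

servo_tool:
  deltas:
    - {"dx": 0,"dy": 0,"dz": 0,"rx": 0,"ry": 0,"rz": 0,"fingers": 1}
    - {"dx": 0,"dy": 0,"dz": 0,"rx": 0,"ry": 0,"rz": 0,"fingers": 1}
    - {"dx": 0,"dy": 0,"dz": 0,"rx": 0,"ry": 0,"rz": 0,"fingers": 1}
    - {"dx": 0,"dy": 0,"dz": 0,"rx": 0,"ry": 0,"rz": 0,"fingers": 1}
    - {"dx": 0,"dy": 0,"dz": 0,"rx": 0,"ry": 0,"rz": 0,"fingers": 1}
    - {"dx": 0,"dy": 0,"dz": 0,"rx": 0,"ry": 0,"rz": 0,"fingers": 1}
    - {"dx": 0,"dy": 0,"dz": 0,"rx": 0,"ry": 0,"rz": 0,"fingers": 1}
    - {"dx": 0,"dy": 0,"dz": 0,"rx": 0,"ry": 0,"rz": 0,"fingers": 1}

```text
clock: 17.75
tcp_pos: [0.4963, 0.093, 0.2358]
orientation: [-0.001, 0.057, 0.998, 0.003]
wrist_force: [3.4, 11.8, -1.6]
finger_gap: -0.0004
```

servo_tool:
  deltas:
    - {"dx": 0,"dy": 0,"dz": 0,"rx": 0,"ry": 0,"rz": 0,"fingers": 1}
    - {"dx": 0,"dy": 0,"dz": 0,"rx": 0,"ry": 0,"rz": 0,"fingers": 1}
    - {"dx": 0,"dy": 0,"dz": 0,"rx": 0,"ry": 0,"rz": 0,"fingers": 1}
    - {"dx": 0,"dy": 0,"dz": 0,"rx": 0,"ry": 0,"rz": 0,"fingers": 1}
    - {"dx": 0,"dy": 0,"dz": 0,"rx": 0,"ry": 0,"rz": 0,"fingers": 1}
    - {"dx": 0,"dy": 0,"dz": 0,"rx": 0,"ry": 0,"rz": 0,"fingers": 1}
    - {"dx": 0,"dy": 0,"dz": 0,"rx": 0,"ry": 0,"rz": 0,"fingers": 1}
    - {"dx": 0,"dy": 0,"dz": 0,"rx": 0,"ry": 0,"rz": 0,"fingers": 1}

```text
clock: 18.55
tcp_pos: [0.4963, 0.093, 0.2359]
orientation: [-0.0, 0.057, 0.998, 0.003]
wrist_force: [2.2, 12.9, -2.9]
finger_gap: 0.0
```

```bash
python3 red.py
python3 - <<'E'
from h import *
c=read_camera('side')
for r in cut_out('mandarin0_center','side'):
    m=np.argwhere(r['region']).mean(0)[::-1];print(round(r['confidence'],2),np.round(r['extent']),ray(c,*m,.0315).round(3))
E
```

```text
18.55 [0.49626979 0.09296044 0.23586604] [ 2.15916887 12.93219035 -2.90639052]
red 85 [295.50588235 198.57647059] [291 194] [301 203]
0.0 [295.4 190.4]
0.2 [295.5 192.9]
0.3 [295.5 194.7]
0.4 [295.6 196.7]
0.5 [295.7 199. ]
orange [354 186   6   8  36] [356.7 189.6] z.055: [0.776 0.315 0.032]
orange [315 223  32  26 480] [328.1 236.8] z.055: [0.601 0.036 0.032]
orange [303 244  13  13  28] [307.7 250.9] z.055: [ 0.521 -0.023  0.032]
0.66 [260. 243. 281. 288.] [ 0.397 -0.072  0.031]
0.47 [315. 223. 332. 238.] [0.589 0.088 0.031]
```

servo_tool:
  deltas:
    - {"dx": 1.2,"dy": 10,"dz": 0,"rx": 0,"ry": 0,"rz": 0,"fingers": 1}
    - {"dx": 1.2,"dy": 12,"dz": 0,"rx": 0,"ry": 0,"rz": 0,"fingers": 1}
    - {"dx": 1.2,"dy": 12,"dz": 0,"rx": 0,"ry": 0,"rz": 0,"fingers": 1}
    - {"dx": 1.2,"dy": 12,"dz": 0,"rx": 0,"ry": 0,"rz": 0,"fingers": 1}
    - {"dx": 1.5,"dy": 15,"dz": 0,"rx": 0,"ry": 0,"rz": 0,"fingers": 1}
    - {"dx": 2,"dy": 20,"dz": 0,"rx": 0,"ry": 0,"rz": 0,"fingers": 1}
    - {"dx": 0,"dy": 5,"dz": 35,"rx": 0,"ry": 0,"rz": 0,"fingers": 1}
    - {"dx": 0,"dy": 0,"dz": 45,"rx": 0,"ry": 0,"rz": 0,"fingers": 1}

```text
clock: 19.5
tcp_pos: [0.5032, 0.1779, 0.315]
orientation: [-0.003, 0.057, 0.998, -0.001]
wrist_force: [0.8, -0.1, 0.8]
finger_gap: -0.0001
```

servo_tool:
  deltas:
    - {"dx": -40,"dy": 0,"dz": 20,"rx": 0,"ry": 0,"rz": 0,"fingers": 1}
    - {"dx": -45,"dy": 0,"dz": 0,"rx": 0,"ry": 0,"rz": 0,"fingers": 1}
    - {"dx": -40,"dy": 10,"dz": 0,"rx": 0,"ry": 0,"rz": 0,"fingers": 1}
    - {"dx": -20,"dy": 40,"dz": 0,"rx": 0,"ry": 0,"rz": 0,"fingers": 1}
    - {"dx": -20,"dy": 40,"dz": 0,"rx": 0,"ry": 0,"rz": 0,"fingers": 1}
    - {"dx": 0,"dy": 0,"dz": 0,"rx": 0,"ry": 0,"rz": 0,"fingers": 1}
    - {"dx": 0,"dy": 0,"dz": 0,"rx": 0,"ry": 0,"rz": 0,"fingers": 1}

```text
clock: 20.2
tcp_pos: [0.3388, 0.2678, 0.3366]
orientation: [0.0, 0.056, 0.998, -0.0]
wrist_force: [0.2, 0.1, 0.2]
finger_gap: -0.0
```

```bash
python3 red.py;python3 chk.py x.png; python3 lev.py s9.png
python3 - <<'E'
import cv2,numpy as np
a=cv2.imread('pics/s9.png');b=cv2.imread('pics/ts9.png')
cv2.imwrite('pics/m9.png',np.hstack([a[100:460,110:450],cv2.resize(b[60:460,80:600],(440,338))[:338] if 0 else cv2.resize(b[60:460,80:600],(440,360))]))
E
```

```text
20.2 [0.3388464  0.26775536 0.33663971] [0.24970759 0.12663477 0.15246867]
red 112 [295.40178571 189.98214286] [290 185] [301 196]
0.0 [295.4 190.4]
0.2 [295.5 192.9]
0.3 [295.5 194.7]
0.4 [295.6 196.7]
0.5 [295.7 199. ]
orange [354 186   6   8  36] [356.7 189.6] z.055: [0.776 0.315 0.032]
orange [315 223  32  26 481] [328.2 236.9] z.055: [0.601 0.035 0.032]
side [(0.8, [303.2, 221.9, 350.4, 256.0])] [302.5 220.3 349.1 255.3]
top [(0.57, [283.6, 184.7, 326.5, 232.0]), (0.23, [148.2, 155.6, 315.7, 237.6])] [272.9 181.7 322.3 230.6]
[0.34034936 0.2659294  0.33645935] [1.17216249 0.10713109 0.25991833]
station xy of tcp 0.186126510813872 0.2787344914273994
top red 88 [265.82954545 229.75      ]
top expected lean 0.25 [265.7 229.5]
top expected lean -0.25 [284.8 232.1]
side red 155 [312.49677419 187.70322581]
side expected lean 0.25 [295.4 190.4]
side expected lean -0.25 [295.7 199. ]
```

View pics/m9.png

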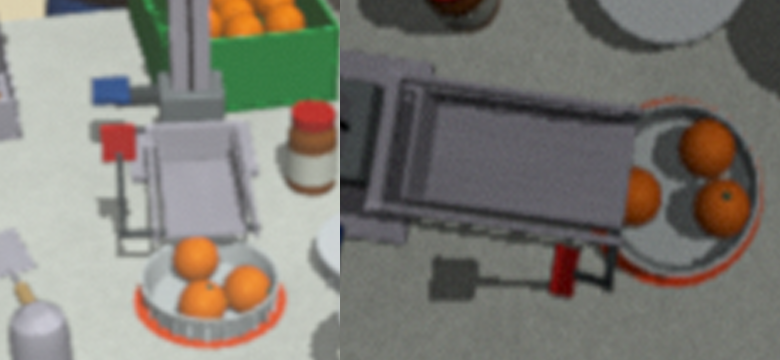

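```bash
python3 -c "
from workcell import job;print(job.hand_in())"
```

```text
the job is handed in; nothing more can be done
None
```

I handed the job in at about 20 s on the robot clock. The dish is on the orange disc with all three mandarins in it, and the hand-in reports no verdict.

**What I did:**
- I gripped the dish rim with 20 N and slid it past the clutter onto the disc.
- I pressed the blue pad down to its stop. The tool stopped at the expected height, with 22 N at the wrist.
- I pushed the red lever to its stop, about 0.49 rad, and held it there for about 1.7 s. Then I let it go and moved the arm clear.

**Last checks (side and top views):**
- **Mandarins:** all three are in the dish.
- **Dish:** it sits within a few millimetres of the disc centre by the side camera. The top camera's detection differed by a few pixels because the chute and spout hide part of the dish.
- **Spout and chute:** the red paddle is back where it should be at rest with the spout down, so the chute has swung back.
- **Other things on the table:** the ones visible in the last pictures look unmoved. I did not measure them all again.
- **Arm:** it is touching nothing; the wrist force is about 0–1 N.

**One problem on the way:** my first lever push was too low, and something, most likely the finger linkage on the paddle's top edge, pushed up with about 13 N. I backed off, raised the tool 24 mm and pushed again. By then the spout was already down.

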